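Clip the hold-down lid onto a basket of milk bottles

TASK

Get this basket of milk bottles ready for the pasteuriser: take the wire hold-down lid by its handle, set it squarely on the basket's rim and press it straight down against its sprung plate until the clip arms at both ends have snapped in under the rim wire; then let go. Press steadily and no harder than it needs, never with more than 40 N, or the caps crack, and leave the basket and the other things on the bench where they stand.

Things in the scene. Friction and masses are not known exactly. Their poses are not given: they have to be found in the camera images.
- lid_grip (a point): Handle centre of the loose steel hold-down lid, standing on the feet of its two clip arms. Axes of the lid: x along its length, y across, z up; a half turn leaves it the same. The handle is a bar along x, 100 mm long, 10 mm thick (y), 12 mm high, on posts at x = +-45 mm; this point is at its mid-height, 36 mm above the frame's underside; 26 mm of open space under the bar. Lid about 0.22 kg.
- lid_end_a (a point): Middle of the lid's +x end bar at the underside of its frame, 94 mm from the lid's centre and 36 mm below lid_grip; axes of the lid. The frame is a flat-bar rectangle of 196 x 136 mm filled with wire grid, 4 mm thick. Two guide tabs on each long side reach 16 mm below the frame's underside and go down outside the rim with 2 mm to spare.
- lid_end_b (a point): Middle of the lid's -x end bar at the underside of its frame, 94 mm from the lid's centre; axes of the lid. From each end bar hangs one rigid sprung clip arm, 36 mm wide: its foot flares outward and ends 26 mm below the frame's underside, 8 mm outside the end bar's centre line; its inward catch has its upper face 7 mm below the frame's underside.
- clip_a (a joint): Hinge of the clip arm at the lid's +x end (rad): 0 = sprung in against its stop (free, or snapped in under the rim); grows as the arm is pushed outward, to about 0.25 while the catch passes the rim wire. The clip feet meet the rim with the frame about 14 mm above home; the clips pass the wire at 6 to 3 mm and spring back in under it at about 1.5 mm above home.
- clip_b (a joint): Hinge of the clip arm at the lid's -x end, in the same way. The push needed on the lid grows to some 15 to 22 N over the last 7 mm, dips a little as the clips spring in, and rises steeply once the frame lies on the rim. Let go, a clipped lid rises by 1 to 1.5 mm against the clips; one not clipped is pushed up by 5 mm or more.
- rim (a point): Centre of the mouth of the loaded wire basket (3 x 2 capped bottles, 1.4 kg, loose on the bench), level with the top of the rim, 115 mm above the bench; x along the long side, z up. The rim is a 6 mm round wire, 188 x 128 mm on its centre line. Caps end 7 mm below it. Home: the underside of the lid's frame lies on the rim at this level, lid lengthwise along the basket, either way round.
- bottle: Bystander: a single milk bottle standing on the bench, 54 mm across, 102 mm tall; origin at the centre of its underside.
- thermometer: Bystander: hand-held thermometer lying on the bench, a disc head of 68 mm across (origin at its centre, underside) with a handle that reaches 125 mm along its x axis, 22 mm high.
- tray: Bystander: low open steel tray with spare bottle caps, 110 x 150 x 30 mm; origin at the centre of its underside.
- plate (a joint): Sprung hold-down plate (two white plastic slats, 164 x 26 mm) under the lid's frame, travel in m: 0 = hanging free, its underside 14 mm below the frame's underside; grows as it is pushed up by the bottle caps: 0.007 with the lid home. Its spring pushes with 6 N at 0 and 23 N at 0.007.
- table: The brushed steel work bench that everything stands on, 1.3 x 1.5 m; origin at the middle of its top, at height 0. It bears 16 N from the basket and its lid alone, and more as the lid is pressed down.

How it is judged:
On the way, in this order (a step that is already met when the one before it is completed fails the run):
1. the lid is held above the basket (horizontal distance between lid_grip and rim below 0.05 m and z of lid_grip in the frame of rim above 0.056 m), for 0.1 s.
2. both ends of the lid are down on the rim with both clips snapped in under the wire (z of each of lid_end_a, lid_end_b in the frame of rim below 0.003 m and horizontal distance between lid_grip and rim below 0.006 m and value of joint each of clip_a, clip_b below 0.08 rad), for 0.2 s.
At the end, for the whole second after the job is handed in: Both ends of the lid's frame lie within 3 mm of the rim's top, the lid is centred on the basket within 6 mm and square within 0.06 rad, both clips have sprung back in under the rim wire (below 0.08 rad), the basket stands level on the bench, the lid is released and at rest (all of step 2 and z of each of lid_end_a, lid_end_b in the frame of rim above -0.003 m and angle between the x axis of lid_grip and the x axis of rim, either way round below 0.06 rad and angle between the z axis of lid_grip and the z axis of rim, either way round below 0.04 rad and angle between rim's own z axis and vertical below 0.03 rad and height (world z) of rim below 0.12 m and velocity of joint each of clip_a, clip_b below 0.1 rad/s); the robot touches nothing.
It fails at once if the lid is pressed or struck down with more than 40 N (the basket bears on the bench with 56 N, of which 16 N are its own weight and the lid's) (contact force between basket and table above 56 N).
It fails at once if the basket is pushed more than 30 mm from its place or tipped (distance of rim from where it was at the start of the episode above 0.03 m or angle between rim's own z axis and vertical above 0.15 rad).
It fails at once if a bystander is moved more than 20 mm (distance of any of bottle, thermometer, tray from where it was at the start of the episode above 0.02 m).
It also fails if it takes over 45 s, if anything falls off the work surface, if the arm or the gripper's body presses on something with over 40 N, if the wrist force passes 120 N, or if a joint passes its speed limit or range.

ROBOT

A 6-joint arm with a two-finger parallel gripper is mounted at the origin on the work surface. World frame = base frame: x ahead of the robot, y to its left, z up, the work surface at z = 0. Lengths are in m, angles in rad, forces in N, time in s.
With the tool pointing down it reaches from about 0.35 to 0.975 m from the base axis. Payload 4.9 kg.
Tool frame: the origin (TCP) lies between the finger pads; the fingertips stand 14 mm ahead of it and the grasp point (between the pads) lies 5 mm behind it (manip.finger_overhang is the distance from the TCP to the fingertips, in m); z points along the fingers, y is the line along which they close (so a half turn about z gives the same grasp; the last joint's range is limited). The gripper opens to 85 mm and grips with 20 to 120 N. Pads are 22 mm wide; open, the fingers measure 114 mm over their backs; the gripper's body (76 mm by 85 mm) begins 54 mm behind the grasp point. The pads swing forward as they close: fully open they stand 13 mm farther back than shut.
Start: joints at [-0.119, 0.053, 1.613, -0, 1.476, -0.119], TCP at [0.625, 0, 0.245] pointing down, gripper open.
Joint ranges: [-3.01, 3.01], [-1.01, 2.22], [0.06, 2.58], [-1.02, 4.17], [0.09, 2.62], [-3.14, 3.14]. Speed limits (rad/s): [2.57, 2.57, 3.14, 3.14, 3.14, 3.14].

INTERFACE

Orientations are given as a unit quaternion [w, x, y, z].
In Python, from plant import manip, grab_frame gives the robot as it stands.
- The arm moves only by the tool servo_tool, never from a script. Its argument "deltas" is a list that holds one entry, the list of rows, each a list of 5 numbers: the opening in per cent of the stroke, from 0 (shut) to 100 (fully open), then the shift along the world's x, y, z in m, then the turn about the world's z in degrees. A call has exactly 8 rows; each row shifts and turns the commanded pose from where the row before left it; what a row does not reach is not made up. A row lasts 1/10 s, in which the tool goes at most 50 mm and 8.59 degrees, less where a joint would pass 70% of its speed; a pose out of reach is approached as far as the arm can. A call is refused whole if a number of a shift passes 0.05 or a number of a turn 8.59, either way. A call with a gripper value outside its range is refused whole. The fingers move at their own pace and stop on an object; the grip force is fixed at half the most. Time passes only in rows, so rows that do not move let the fingers close, or fill a call up. It gives the time, the measured TCP pose, the force, the opening and the grip force at its end, in the units of the state.
- manip.state(): the state, without advancing time (a new reading comes with each control period).
- grab_frame(name): name is "scene" or "side" or "wrist"; returns a dict with "pixels" (420x560x3 uint8, red, green, blue), "z_map" (420x560 float32, m along the optical axis (not along the pixel's ray), 0 where there is no reading), "fx", "fy", "cx", "cy" (pixels), "dist" ([k1, k2, p1, p2, k3] as OpenCV has them; the pictures are not rectified), "rvec" (rotation vector, rad) and "tvec" (3), from world to camera coordinates, as OpenCV has them; the wrist camera has in their place "T_tool_cam" (4x4, takes a point from camera to tool coordinates, whose origin is the TCP and whose axes are the flange's). Camera axes: x right, y down, z forward; pixel columns grow to the right and rows downward; lengths in m; the calibration is good to about 2 mm. A picture is of the moment at which its call begins: read the wrist's pose just before it.
- manip.job_done(): hands the job in; it is judged then, once.
The state is a dict: "time": time; "joint_pos": joint angles; "joint_vel": joint speeds; "joint_efforts": joint torques, N m; "tool_pos": TCP position; "tool_rot": TCP orientation; "contact_force": force on the tool from outside, world axes, zero at the start; "ft_torque": the same for the moment, N m; "gripper_width": opening from 0.0 (shut) to 1.0 (fully open); "grasp_force": force on a finger pad.
Only numpy, scipy, OpenCV 4.12 (cv2) and the standard library are available. Lean on these libraries where they do the work, as an engineer would, in place of code of your own. Each camera call takes 0.05 s, during which the arm holds its last target. There are 200 camera calls.

## Working session

There is one attempt and no reset: what is moved stays moved. The work goes in short steps, Python scripts to look and compute and a tool call to move; the robot and the scene stay as the last step left them, time stands still between calls to the robot, and variables do not carry over. Pictures are saved under pics/ and viewed, at most 10 in all, crops included, and the job is handed in when it is done.

Besides the shell and the picture viewer there is one more tool, called after ">>>" as name([rows], argument=value, ...), one row to a line, values as JSON. servo_tool: Moves the arm, as the interface text tells. Its arguments: {"type":"object","properties":{"deltas":{"type":"array"}},"required":["deltas"]}

```bash
mkdir -p pics; cat > h.py <<'E'
import numpy as np, cv2
from plant import manip, grab_frame
from scipy.spatial.transform import Rotation as R
def grab(name):
    s=manip.state(); f=grab_frame(name)
    K=np.array([[f['fx'],0,f['cx']],[0,f['fy'],f['cy']],[0,0,1]]); d=np.array(f['dist'],float)
    if name=='wrist':
        q=s['tool_rot']; T=np.eye(4); T[:3,:3]=R.from_quat([q[1],q[2],q[3],q[0]]).as_matrix(); T[:3,3]=s['tool_pos']
        M=T@np.array(f['T_tool_cam'])
    else:
        Rm=cv2.Rodrigues(np.array(f['rvec'],float))[0]; M=np.eye(4); M[:3,:3]=Rm.T; M[:3,3]=-Rm.T@np.array(f['tvec']).ravel()
    return dict(px=f['pixels'],z=f['z_map'],K=K,d=d,M=M)
def rays(g,uv):
    n=cv2.undistortPoints(np.array(uv,float).reshape(-1,1,2),g['K'],g['d']).reshape(-1,2)
    return np.c_[n,np.ones(len(n))]@g['M'][:3,:3].T
def onplane(g,uv,h):
    r=rays(g,uv); o=g['M'][:3,3]; return o+r*((h-o[2])/r[:,2])[:,None]
def cloud(g):
    v,u=np.mgrid[:420,:560]; uv=np.c_[u.ravel(),v.ravel()]
    return (g['M'][:3,3]+rays(g,uv)*g['z'].ravel()[:,None]).reshape(420,560,3)
def tri(g1,p1,g2,p2):
    A=[];b=[]
    for g,p in((g1,p1),(g2,p2)):
        r=rays(g,[p])[0]; r/=np.linalg.norm(r); P=np.eye(3)-np.outer(r,r); A.append(P); b.append(P@g['M'][:3,3])
    return np.linalg.lstsq(np.vstack(A),np.hstack(b),rcond=None)[0]
E
python3 - <<'E'
from h import *
import pickle
G={n:grab(n) for n in('scene','side','wrist')}
pickle.dump(G,open('g0.pkl','wb'))
for n in G: cv2.imwrite(f'pics/{n}0.png',G[n]['px'][:,:,::-1]); print(n,G[n]['M'].round(3).tolist(),(G[n]['z']>0).mean())
s=manip.state(); print(s['tool_pos'],s['tool_rot'],s['contact_force'])
E
```

```text
scene [[-0.8, 0.396, -0.451, 0.963], [0.6, 0.547, -0.584, 0.526], [0.016, -0.738, -0.675, 0.666], [0.0, 0.0, 0.0, 1.0]] 0.9959821428571428
side [[-0.997, -0.058, 0.046, 0.556], [-0.073, 0.696, -0.714, 0.552], [0.009, -0.716, -0.698, 0.666], [0.0, 0.0, 0.0, 1.0]] 0.9959863945578231
wrist [[1.0, 0.001, -0.002, 0.625], [0.001, -0.964, -0.265, 0.067], [-0.002, 0.265, -0.964, 0.373], [0.0, 0.0, 0.0, 1.0]] 0.9960246598639456
[6.24529880e-01 5.11847799e-05 2.44312431e-01] [-6.51733045e-04  7.07112089e-01  7.07100996e-01 -4.99808778e-04] [ 0.45879928  0.78819575 -0.21429686]
```

View pics/scene0.png

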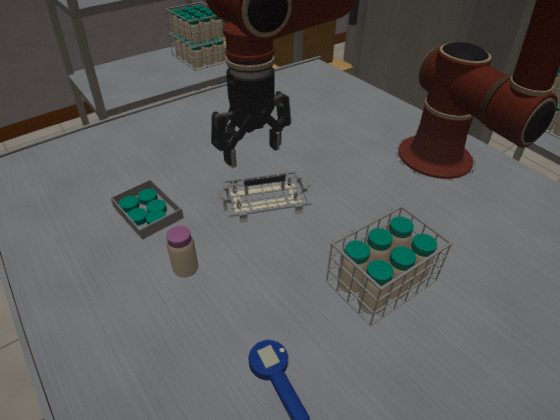

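View pics/side0.png

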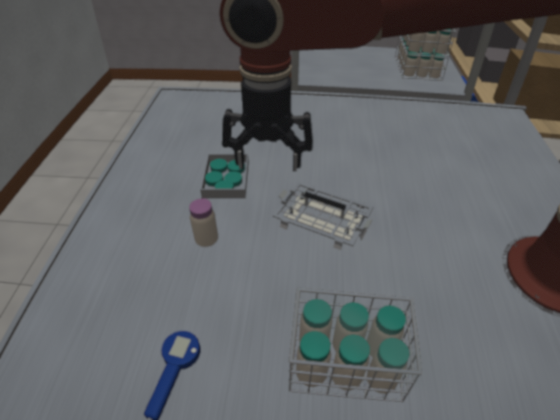

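The scene view shows the lid at about (266,190) with its dark handle bar, and the basket at (388,260). In the side view the handle is at (323,205) and the basket at (354,335). The bottle, tray and thermometer are clear of both.

```bash
python3 - <<'E'
from h import *
import pickle
G=pickle.load(open('g0.pkl','rb'))
box={'scene':((225,165,310,220),(325,205,455,320)),'side':((275,185,372,243),(285,285,420,400))}
H={};C={}
for n in('scene','side'):
    g=G[n]; P=cloud(g); hsv=cv2.cvtColor(g['px'],cv2.COLOR_RGB2HSV)
    x0,y0,x1,y1=box[n][0]; m=np.zeros((420,560),np.uint8)
    m[y0:y1,x0:x1]=(hsv[y0:y1,x0:x1,2]<70); 
    k,l,st,ce=cv2.connectedComponentsWithStats(m); i=1+st[1:,4].argmax()
    q=P[l==i]; H[n]=ce[i]; print(n,'handle px',ce[i],st[i],'depth med',np.median(q,0).round(4), cv2.minAreaRect(np.argwhere(l==i)[:,::-1].astype(np.float32)))
    ys,xs=np.where(l==i); c=np.cov(q[:,:2].T); w,v=np.linalg.eigh(c); print(' dir deg',np.degrees(np.arctan2(v[1,1],v[0,1])))
    x0,y0,x1,y1=box[n][1]; m[:]=0
    m[y0:y1,x0:x1]=cv2.inRange(hsv[y0:y1,x0:x1],(70,100,50),(95,255,255))
    k,l,st,ce=cv2.connectedComponentsWithStats(m); 
    ok=[i for i in range(1,k) if st[i,4]>100]; print(' caps',len(ok))
    C[n]=onplane(g,[ce[i] for i in ok],.104); print(C[n].round(3).tolist(),C[n].mean(0))
    # rim wire depth points
    Q=P[y0:y1,x0:x1].reshape(-1,3); gr=m[y0:y1,x0:x1].ravel()==0
    s=Q[gr&(Q[:,2]>.111)&(Q[:,2]<.122)]; print(' rim pts',len(s),cv2.minAreaRect(s[:,:2].astype(np.float32)), np.median(s[:,2]))
    x0,y0,x1,y1=box[n][0];Q=P[y0:y1,x0:x1].reshape(-1,3);s=Q[(Q[:,2]>.022)&(Q[:,2]<.034)]
    print(' frame pts',len(s),cv2.minAreaRect(s[:,:2].astype(np.float32)))
print('tri handle',tri(G['scene'],H['scene'],G['side'],H['side']))
E
```

```text
scene handle px [264.71080139 180.55749129] [244 174  42  20 287] depth med [ 0.5088 -0.1246  0.063 ] ((265.1632995605469, 183.8640899658203), (14.727339744567871, 41.97517395019531), 82.23483276367188)
 dir deg 50.415535480707085
 caps 4
[[0.444, 0.199, 0.104], [0.446, 0.258, 0.104], [0.529, 0.196, 0.104], [0.531, 0.255, 0.104]] [0.48729828 0.22698881 0.104     ]
 rim pts 892 ((0.46907830238342285, 0.22526207566261292), (0.13490784168243408, 0.1946992725133896), 88.14832305908203) 0.11407509228930618
 frame pts 1341 ((0.5123050808906555, -0.1225878894329071), (0.14803272485733032, 0.2039901465177536), 66.7397689819336)
side handle px [323.64035088 200.32894737] [303 192  43  19 228] depth med [ 0.5146 -0.1195  0.066 ] ((323.0, 202.99998474121094), (43.63943099975586, 10.751744270324707), 18.434947967529297)
 dir deg 99.67766594435817
 caps 6
[[0.527, 0.196, 0.104], [0.467, 0.196, 0.104], [0.407, 0.2, 0.104], [0.529, 0.256, 0.104], [0.469, 0.258, 0.104], [0.409, 0.259, 0.104]] [0.46796444 0.22742224 0.104     ]
 rim pts 1495 ((0.46806806325912476, 0.22689032554626465), (0.13554924726486206, 0.19503656029701233), 88.00804138183594) 0.11464454161140503
 frame pts 1536 ((0.5137064456939697, -0.12118309736251831), (0.14857544004917145, 0.2016279399394989), 68.51425170898438)
tri handle [ 0.5151299  -0.12165721  0.0631823 ]
```

View pics/wrist0.png

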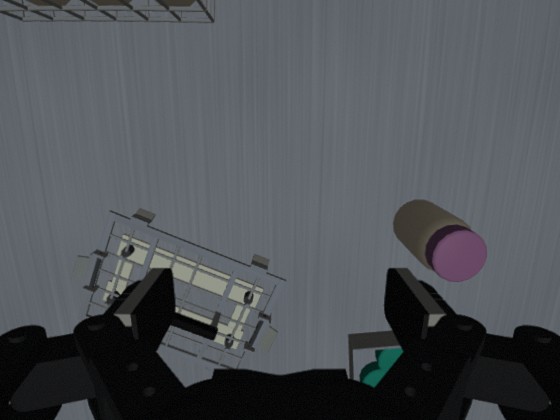

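The wrist view shows the lid at lower left, its handle running from about (110,290) to (215,330) and partly behind the left finger. I have fair estimates: the handle is at (0.514,-0.121,0.063) with yaw -22.4°, and the rim is at (0.4685,0.226,0.1145) with yaw -1.9°.

>>> servo_tool([
  [[100,-0.0138,-0.0152,-0.006,8.45],[100,-0.0138,-0.0152,-0.006,8.45],[100,-0.0138,-0.0152,-0.006,8.45],[100,-0.0138,-0.0152,-0.006,8.45],[100,-0.0138,-0.0152,-0.006,8.45],[100,-0.0138,-0.0152,-0.006,8.45],[100,-0.0138,-0.0152,-0.006,8.45],[100,-0.0138,-0.0152,-0.006,8.45]],
])

```text
time: 0.95
tool_pos: [0.5137, -0.1221, 0.1967]
tool_rot: [-0.0, 0.191, 0.982, 0.0]
contact_force: [-0.6, 0.0, 0.7]
gripper_width: 0.997
grasp_force: 0.0
```

>>> servo_tool([
  [[100,0,0,0,0],[100,0,0,0,0],[100,0,0,0,0],[100,0,0,0,0],[100,0,0,0,0],[100,0,0,0,0],[100,0,0,0,0],[100,0,0,0,0]],
])

```text
time: 1.75
tool_pos: [0.5146, -0.1215, 0.1973]
tool_rot: [-0.0, 0.194, 0.981, -0.0]
contact_force: [-0.2, 0.4, -0.2]
gripper_width: 1.004
grasp_force: 0.0
```

```bash
python3 - <<'E'
from h import *
s=manip.state(); r=np.array(s['tool_rot']); Rm=R.from_quat(r[[1,2,3,0]]).as_matrix()
print(s['time'],s['tool_pos'],'ydir',np.degrees(np.arctan2(Rm[1,1],Rm[0,1])),Rm[:,2],s['contact_force'],s['joint_pos'])
g=grab('wrist'); P=cloud(g); cv2.imwrite('pics/w1.png',g['px'][:,:,::-1])
near=np.hypot(P[:,:,0]-.514,P[:,:,1]+.122)<.07
m=near&(P[:,:,2]>.057)&(P[:,:,2]<.075); Q=P[m]
print(len(Q),cv2.minAreaRect(Q[:,:2].astype(np.float32)),np.median(Q[:,2]))
v,u=np.where(m);print(u.min(),u.max(),v.min(),v.max())
f=(np.hypot(P[:,:,0]-.514,P[:,:,1]+.122)<.15)&(P[:,:,2]>.02)&(P[:,:,2]<.036);print(cv2.minAreaRect(P[f][:,:2].astype(np.float32)))
E
```

```text
1.75 [ 0.51464409 -0.12152642  0.19731231] ydir 67.60151596897686 [-1.56327327e-05 -1.21307831e-05 -1.00000000e+00] [-0.23672536  0.41588661 -0.22678942] [-3.72663236e-01 -1.44672047e-01  1.88483317e+00 -1.72365622e-05
  1.40144167e+00 -1.55252936e+00]
1683 ((0.5140815377235413, -0.12466687709093094), (0.010000737383961678, 0.09961211681365967), 66.94898986816406) 0.06801834371093385
268 282 141 269
((0.5151893496513367, -0.12551605701446533), (0.144773468375206, 0.20723268389701843), 67.1740493774414)
```

View pics/w1.png

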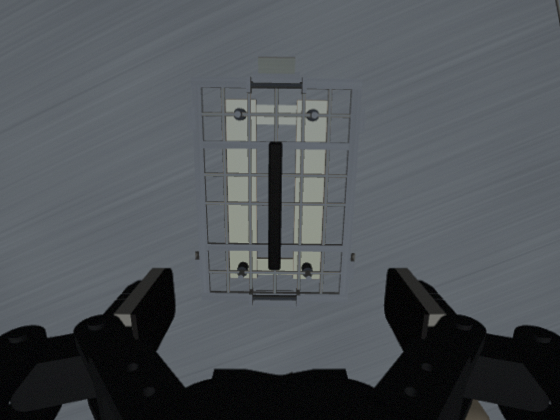

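The wrist view shows the black bar from (275,142) to (275,268), aligned with the tool. Its top is at 0.068, so mid-height is about 0.062. Next I descend to TCP 0.057 and grip.

>>> servo_tool([
  [[50,0,-0.003,-0.02,-0.5],[50,0,0,-0.025,0],[50,0,0,-0.025,0],[50,0,0,-0.02,0],[50,0,0,-0.02,0],[50,0,0,-0.015,0],[50,0,0,-0.01,0],[50,0,0,-0.005,0]],
])

```text
time: 2.6
tool_pos: [0.5143, -0.1245, 0.0564]
tool_rot: [-0.001, 0.199, 0.98, 0.0]
contact_force: [-0.1, 0.7, 0.2]
gripper_width: 0.5
grasp_force: 0.0
```

>>> servo_tool([
  [[50,0,0,0,0],[30,0,0,0,0],[15,0,0,0,0],[0,0,0,0,0],[0,0,0,0,0],[0,0,0,0,0],[0,0,0,0,0],[0,0,0,0,0]],
])

```text
time: 3.4
tool_pos: [0.5153, -0.1251, 0.0583]
tool_rot: [0.001, 0.199, 0.98, -0.0]
contact_force: [-0.8, -1.9, 5.4]
gripper_width: 0.105
grasp_force: 59.3
```

>>> servo_tool([
  [[0,0,0,0.01,0],[0,0,0,0.02,0],[0,0,0,0.025,0],[0,0,0,0.025,0],[0,0,0,0.03,0],[0,0,0,0.03,0],[0,0,0,0.025,0],[0,0,0,0.015,0]],
])

```text
time: 4.2
tool_pos: [0.5148, -0.1244, 0.2391]
tool_rot: [0.001, 0.198, 0.98, 0.0]
contact_force: [-0.1, -0.5, -2.3]
gripper_width: 0.104
grasp_force: 58.8
```

>>> servo_tool([
  [[0,-0.003,0.012,0,1.3],[0,-0.003,0.018,0,1.3],[0,-0.003,0.024,0,1.3],[0,-0.003,0.024,0,1.3],[0,-0.003,0.024,0,1.3],[0,-0.003,0.024,0,1.3],[0,-0.003,0.024,0,1.3],[0,-0.003,0.024,0,1.3]],
])

```text
time: 5.0
tool_pos: [0.4887, 0.0512, 0.2345]
tool_rot: [-0.002, 0.108, 0.994, 0.0]
contact_force: [0.1, 0.5, -3.4]
gripper_width: 0.099
grasp_force: 58.8
```

>>> servo_tool([
  [[0,-0.003,0.024,0,1.3],[0,-0.003,0.024,0,1.3],[0,-0.003,0.024,0,1.3],[0,-0.003,0.024,0,1.3],[0,-0.003,0.024,0,1.3],[0,-0.003,0.024,0,1.3],[0,-0.003,0.02,0,1.3],[0,-0.001,0.013,0,1.4]],
])

```text
time: 5.8
tool_pos: [0.4665, 0.2279, 0.2347]
tool_rot: [-0.002, 0.016, 1.0, -0.0]
contact_force: [-0.2, -0.7, -2.4]
gripper_width: 0.101
grasp_force: 58.8
```

>>> servo_tool([
  [[0,0,0,0,0],[0,0,0,0,0],[0,0,0,0,0],[0,0,0,0,0],[0,0,0,0,0],[0,0,0,0,0],[0,0,0,0,0],[0,0,0,0,0]],
])

```text
time: 6.6
tool_pos: [0.4686, 0.2263, 0.2373]
tool_rot: [0.0, 0.018, 1.0, -0.0]
contact_force: [-0.2, 0.3, -2.7]
gripper_width: 0.1
grasp_force: 58.8
```

```bash
cat > m.py <<'E'
from h import *
import sys
tag=sys.argv[1]; zf=float(sys.argv[2])  # zf expected frame top height
s=manip.state(); r=np.array(s['tool_rot']); Rm=R.from_quat(r[[1,2,3,0]]).as_matrix(); t=np.array(s['tool_pos'])
print(s['time'],t.round(4),'ydir',np.degrees(np.arctan2(Rm[1,1],Rm[0,1])).round(2),Rm[:,2].round(4),np.round(s['contact_force'],1))
for n in('scene','side','wrist'):
    g=grab(n); P=cloud(g); cv2.imwrite(f'pics/{n}_{tag}.png',g['px'][:,:,::-1])
    d=np.hypot(P[:,:,0]-t[0],P[:,:,1]-t[1])
    fr=P[(d<.14)&(abs(P[:,:,2]-zf)<.006)]; A=np.c_[fr[:,:2],np.ones(len(fr))]
    if len(fr)>50: print(n,'frame',len(fr),cv2.minAreaRect(fr[:,:2].astype(np.float32)),'z',np.median(fr[:,2]).round(4),'slope',np.linalg.lstsq(A,fr[:,2],rcond=None)[0][:2].round(3))
    d=np.hypot(P[:,:,0]-.4685,P[:,:,1]-.226)
    rm=P[(d<.14)&(P[:,:,2]>.111)&(P[:,:,2]<.121)]
    if len(rm)>50: print(n,'rim',len(rm),cv2.minAreaRect(rm[:,:2].astype(np.float32)))
E
python3 m.py a 0.207
```

```text
6.6 [0.4686 0.2263 0.2373] ydir 87.99 [ 0. -0. -1.] [-0.2  0.3 -2.7]
scene frame 2650 ((0.46893998980522156, 0.22720471024513245), (0.14444896578788757, 0.20382918417453766), 87.5816879272461) z 0.2077 slope [-0.001 -0.001]
scene rim 666 ((0.4689924716949463, 0.22482150793075562), (0.13548457622528076, 0.19558900594711304), 88.09764099121094)
side frame 4516 ((0.46681278944015503, 0.22812221944332123), (0.14612171053886414, 0.20374004542827606), 87.8572998046875) z 0.2086 slope [-0.001 -0.006]
side rim 880 ((0.4679966866970062, 0.22703227400779724), (0.13464441895484924, 0.19516406953334808), 88.17449188232422)
wrist frame 30277 ((0.45270341634750366, 0.22703710198402405), (0.14473941922187805, 0.1660299152135849), 88.02738189697266) z 0.2088 slope [-0.003 -0.006]
wrist rim 2844 ((0.4623987376689911, 0.22632572054862976), (0.1313014030456543, 0.18197767436504364), 88.0311279296875)
```

>>> servo_tool([
  [[0,0.0005,-0.0015,-0.01,0],[0,0,0,-0.012,0],[0,0,0,-0.012,0],[0,0,0,-0.012,0],[0,0,0,-0.01,0],[0,0,0,-0.006,0],[0,0,0,-0.003,0],[0,0,0,0,0]],
])

```text
time: 7.55
tool_pos: [0.4689, 0.2249, 0.1719]
tool_rot: [-0.0, 0.017, 1.0, -0.0]
contact_force: [-0.7, -0.0, -2.0]
gripper_width: 0.101
grasp_force: 58.8
```

>>> servo_tool([
  [[0,0,0,0,0],[0,0,0,0,0],[0,0,0,0,0],[0,0,0,0,0],[0,0,0,0,0],[0,0,0,0,0],[0,0,0,0,0],[0,0,0,0,0]],
])

```text
time: 8.35
tool_pos: [0.4691, 0.2249, 0.1723]
tool_rot: [0.0, 0.017, 1.0, 0.0]
contact_force: [-0.7, -1.1, -2.6]
gripper_width: 0.099
grasp_force: 58.8
```

```bash
python3 m.py b 0.143; python3 -c "
import cv2
a=cv2.imread('pics/scene_b.png')[170:330,310:480];b=cv2.imread('pics/side_b.png')[240:420,270:440][:160]
cv2.imwrite('pics/b.png',cv2.resize(cv2.hconcat([a,b]),(796,376),interpolation=2))"
```

```text
8.35 [0.4691 0.2249 0.1723] ydir 88.0 [ 0.  0. -1.] [-0.7 -1.1 -2.6]
scene frame 2375 ((0.4685852825641632, 0.22613689303398132), (0.1448717564344406, 0.20440764725208282), 87.31786346435547) z 0.143 slope [-0.003 -0.002]
scene rim 552 ((0.4684557616710663, 0.225237637758255), (0.1351729929447174, 0.208311527967453), 87.88215637207031)
side frame 3969 ((0.46804821491241455, 0.2272208034992218), (0.14580035209655762, 0.20329855382442474), 87.80278015136719) z 0.1436 slope [-0.001 -0.008]
side rim 811 ((0.47065845131874084, 0.2270246148109436), (0.13553623855113983, 0.20056942105293274), 87.57189178466797)
wrist frame 30441 ((0.4507644772529602, 0.22583279013633728), (0.14532214403152466, 0.16890856623649597), 87.90868377685547) z 0.1438 slope [-0.004 -0.007]
wrist rim 6092 ((0.44145315885543823, 0.22544342279434204), (0.13416659832000732, 0.13429181277751923), 88.19764709472656)
```

View pics/b.png

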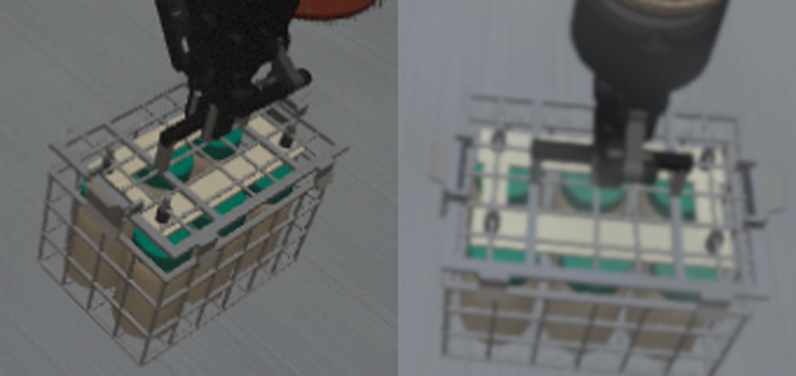

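Lid and basket agree within about 0.5 mm and 0.4° in all views. The crops show the lid hovering squarely over the rim. Now a slow descent.

>>> servo_tool([
  [[0,0,-0.0005,-0.001,0.3],[0,0,0,-0.0015,0],[0,0,0,-0.0015,0],[0,0,0,-0.0015,0],[0,0,0,-0.0015,0],[0,0,0,-0.0015,0],[0,0,0,-0.0015,0],[0,0,0,0,0]],
])

```text
time: 9.3
tool_pos: [0.4691, 0.2244, 0.1621]
tool_rot: [-0.0, 0.015, 1.0, -0.0]
contact_force: [0.2, -0.2, -2.7]
gripper_width: 0.102
grasp_force: 58.8
```

>>> servo_tool([
  [[0,0,0,-0.001,0],[0,0,0,-0.001,0],[0,0,0,-0.001,0],[0,0,0,-0.001,0],[0,0,0,-0.001,0],[0,0,0,0,0],[0,0,0,0,0],[0,0,0,0,0]],
])

```text
time: 10.1
tool_pos: [0.4693, 0.2245, 0.1576]
tool_rot: [0.0, 0.015, 1.0, 0.0]
contact_force: [0.1, -0.7, 1.4]
gripper_width: 0.101
grasp_force: 59.4
```

>>> servo_tool([
  [[0,0,0,-0.0005,0],[0,0,0,-0.0005,0],[0,0,0,-0.0005,0],[0,0,0,-0.0005,0],[0,0,0,-0.0005,0],[0,0,0,-0.0005,0],[0,0,0,0,0],[0,0,0,0,0]],
])

```text
time: 10.9
tool_pos: [0.4694, 0.2244, 0.1548]
tool_rot: [0.0, 0.015, 1.0, 0.0]
contact_force: [-0.6, 0.3, 4.4]
gripper_width: 0.101
grasp_force: 60.0
```

>>> servo_tool([
  [[0,0,0,-0.0005,0],[0,0,0,-0.0005,0],[0,0,0,-0.0005,0],[0,0,0,-0.0005,0],[0,0,0,0,0],[0,0,0,0,0],[0,0,0,0,0],[0,0,0,0,0]],
])

```text
time: 11.7
tool_pos: [0.4697, 0.2244, 0.1544]
tool_rot: [0.001, 0.015, 1.0, -0.0]
contact_force: [-2.9, -2.2, 12.4]
gripper_width: 0.101
grasp_force: 60.9
```

>>> servo_tool([
  [[0,0,0,-0.0005,0],[0,0,0,-0.0005,0],[0,0,0,-0.0005,0],[0,0,0,-0.0005,0],[0,0,0,0,0],[0,0,0,0,0],[0,0,0,0,0],[0,0,0,0,0]],
])

```text
time: 12.5
tool_pos: [0.4698, 0.2244, 0.1528]
tool_rot: [0.001, 0.015, 1.0, -0.0]
contact_force: [-3.4, -1.9, 12.4]
gripper_width: 0.107
grasp_force: 61.1
```

>>> servo_tool([
  [[0,0,0,-0.0005,0],[0,0,0,-0.0005,0],[0,0,0,-0.0005,0],[0,0,0,-0.0005,0],[0,0,0,0,0],[0,0,0,0,0],[0,0,0,0,0],[0,0,0,0,0]],
])

```text
time: 13.3
tool_pos: [0.4699, 0.2244, 0.1512]
tool_rot: [0.001, 0.015, 1.0, -0.0]
contact_force: [-5.2, -2.4, 15.0]
gripper_width: 0.104
grasp_force: 61.3
```

>>> servo_tool([
  [[0,-0.0007,0,-0.0005,0],[0,0,0,-0.0005,0],[0,0,0,-0.0005,0],[0,0,0,-0.0005,0],[0,0,0,0,0],[0,0,0,0,0],[0,0,0,0,0],[0,0,0,0,0]],
])

```text
time: 14.1
tool_pos: [0.4698, 0.2244, 0.1494]
tool_rot: [0.002, 0.015, 1.0, -0.0]
contact_force: [-2.1, -2.3, 14.8]
gripper_width: 0.107
grasp_force: 61.3
```

>>> servo_tool([
  [[0,0,0,-0.0005,0],[0,0,0,-0.0005,0],[0,0,0,0,0],[0,0,0,0,0],[0,0,0,0,0],[0,0,0,0,0],[0,0,0,0,0],[0,0,0,0,0]],
])

```text
time: 14.9
tool_pos: [0.4698, 0.2244, 0.1488]
tool_rot: [0.002, 0.015, 1.0, -0.0]
contact_force: [-3.8, -1.5, 16.9]
gripper_width: 0.103
grasp_force: 61.5
```

>>> servo_tool([
  [[0,0,0,-0.0005,0],[0,0,0,-0.0005,0],[0,0,0,0,0],[0,0,0,0,0],[0,0,0,0,0],[0,0,0,0,0],[0,0,0,0,0],[0,0,0,0,0]],
])

```text
time: 15.7
tool_pos: [0.4698, 0.2245, 0.1483]
tool_rot: [0.002, 0.015, 1.0, -0.0]
contact_force: [-4.9, -2.4, 18.9]
gripper_width: 0.104
grasp_force: 61.8
```

```bash
python3 m.py c 0.120; python3 -c "
import cv2
a=cv2.imread('pics/scene_c.png')[190:320,310:480];b=cv2.imread('pics/side_c.png')[270:400,270:440]
cv2.imwrite('pics/c.png',cv2.resize(cv2.hconcat([a,b]),(800,306),interpolation=2))"
```

```text
15.7 [0.4698 0.2245 0.1483] ydir 88.31 [ 3.2e-03 -1.0e-04 -1.0e+00] [-4.9 -2.4 18.9]
scene frame 2327 ((0.46931764483451843, 0.22563090920448303), (0.14514882862567902, 0.20521385967731476), 87.33943939208984) z 0.1193 slope [ 0.002 -0.001]
scene rim 2962 ((0.470262348651886, 0.22502058744430542), (0.1455523669719696, 0.20268815755844116), 88.04035949707031)
side frame 3952 ((0.468380331993103, 0.2270336151123047), (0.14505042135715485, 0.20739154517650604), 88.23899841308594) z 0.1198 slope [ 0.001 -0.003]
side rim 4833 ((0.468472957611084, 0.22701025009155273), (0.1450093537569046, 0.20357881486415863), 88.23899841308594)
wrist frame 31864 ((0.4512251615524292, 0.22537744045257568), (0.14521348476409912, 0.17056941986083984), 88.26579284667969) z 0.1199 slope [-0.011 -0.001]
wrist rim 47293 ((0.45591479539871216, 0.22509527206420898), (0.14523190259933472, 0.1702253520488739), 88.10298156738281)
```

View pics/c.png

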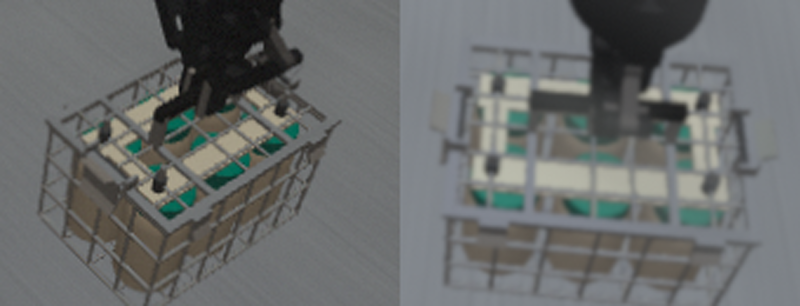

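The crops show the frame nearly on the rim and square. The underside reads about 0.5–1 mm above home with roughly 21 N of push, so a little more is needed.

>>> servo_tool([
  [[0,-0.0005,0,-0.0005,0],[0,0,0,-0.0005,0],[0,0,0,0,0],[0,0,0,0,0],[0,0,0,0,0],[0,0,0,0,0],[0,0,0,0,0],[0,0,0,0,0]],
])

```text
time: 16.65
tool_pos: [0.4698, 0.2245, 0.1478]
tool_rot: [0.002, 0.015, 1.0, -0.0]
contact_force: [-4.4, -3.9, 20.5]
gripper_width: 0.102
grasp_force: 61.9
```

>>> servo_tool([
  [[0,0,0,-0.0005,0],[0,0,0,0,0],[0,0,0,0,0],[0,0,0,0,0],[0,0,0,0,0],[0,0,0,0,0],[0,0,0,0,0],[0,0,0,0,0]],
])

```text
time: 17.45
tool_pos: [0.4698, 0.2244, 0.1476]
tool_rot: [0.002, 0.015, 1.0, -0.0]
contact_force: [-5.7, -4.4, 22.1]
gripper_width: 0.103
grasp_force: 62.1
```

>>> servo_tool([
  [[0,0,0,-0.0005,0],[0,0,0,-0.0005,0],[0,0,0,0,0],[0,0,0,0,0],[0,0,0,0,0],[0,0,0,0,0],[0,0,0,0,0],[0,0,0,0,0]],
])

```text
time: 18.25
tool_pos: [0.4698, 0.2244, 0.1475]
tool_rot: [0.002, 0.015, 1.0, -0.0]
contact_force: [-7.4, -6.0, 27.0]
gripper_width: 0.104
grasp_force: 62.8
```

```bash
python3 m.py d 0.119; python3 -c "
import cv2
a=cv2.imread('pics/scene_d.png')[190:320,310:480];b=cv2.imread('pics/side_d.png')[270:400,270:440]
cv2.imwrite('pics/d.png',cv2.resize(cv2.hconcat([a,b]),(800,306),interpolation=2))"
```

```text
18.25 [0.4698 0.2244 0.1475] ydir 88.31 [ 4.1e-03 -4.0e-04 -1.0e+00] [-7.4 -6.  27. ]
scene frame 2453 ((0.46837350726127625, 0.2255023866891861), (0.14475804567337036, 0.20598354935646057), 88.13172149658203) z 0.1184 slope [ 0.002 -0.   ]
scene rim 2989 ((0.4704921245574951, 0.22543329000473022), (0.14475804567337036, 0.20322705805301666), 88.13172149658203)
side frame 4251 ((0.46761924028396606, 0.2271062284708023), (0.14504432678222656, 0.20656752586364746), 88.06224822998047) z 0.1189 slope [ 0.001 -0.001]
side rim 5109 ((0.4687393605709076, 0.22713527083396912), (0.14517812430858612, 0.2030899077653885), 88.06224822998047)
wrist frame 34499 ((0.45209261775016785, 0.22539746761322021), (0.14491413533687592, 0.17297044396400452), 88.30878448486328) z 0.119 slope [-0.013 -0.   ]
wrist rim 48904 ((0.4556189775466919, 0.22528022527694702), (0.14491449296474457, 0.16936597228050232), 88.29220581054688)
```

View pics/d.png

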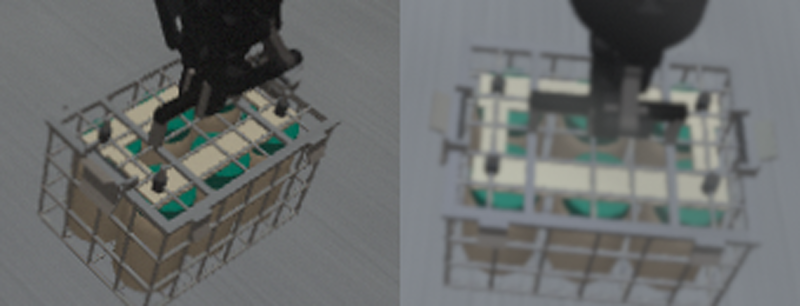

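The frame is on the rim: the force now rises stiffly and the frame top is at 0.1187. I'll unload to check that the clips hold.

>>> servo_tool([
  [[0,0.0005,0,0.001,0],[0,0,0,0.001,0],[0,0,0,0.001,0],[0,0,0,0.001,0],[0,0,0,0.001,0],[0,0,0,0.001,0],[0,0,0,0,0],[0,0,0,0,0]],
])

```text
time: 19.2
tool_pos: [0.4697, 0.2244, 0.1489]
tool_rot: [0.002, 0.015, 1.0, 0.0]
contact_force: [3.4, -1.4, 5.6]
gripper_width: 0.103
grasp_force: 60.0
```

>>> servo_tool([
  [[0,0,0,0.001,0],[0,0,0,0,0],[10,0,0,0,0],[20,0,0,0,0],[30,0,0,0,0],[40,0,0,0,0],[50,0,0,0,0],[50,0,0,0,0]],
])

```text
time: 20.0
tool_pos: [0.468, 0.2244, 0.1484]
tool_rot: [-0.0, 0.015, 1.0, -0.0]
contact_force: [-0.6, 0.3, -0.2]
gripper_width: 0.496
grasp_force: 0.0
```

>>> servo_tool([
  [[50,0,0,0.003,0],[50,0,0,0.01,0],[50,0,0,0.02,0],[50,0,0,0.025,0],[50,0,0,0.025,0],[50,0,0,0.025,0],[50,0,0,0.02,0],[50,0,0,0,0]],
])

```text
time: 20.8
tool_pos: [0.4701, 0.225, 0.2818]
tool_rot: [0.004, 0.015, 1.0, 0.001]
contact_force: [0.3, 0.2, 0.7]
gripper_width: 0.5
grasp_force: 0.0
```

```bash
python3 m.py e 0.120; python3 -c "
import cv2
a=cv2.imread('pics/scene_e.png')[190:320,310:480];b=cv2.imread('pics/side_e.png')[270:400,270:440]
cv2.imwrite('pics/e.png',cv2.resize(cv2.hconcat([a,b]),(800,306),interpolation=2))"
```

```text
20.8 [0.4701 0.225  0.2818] ydir 88.3 [ 0.0077  0.0024 -1.    ] [0.3 0.2 0.7]
scene frame 2695 ((0.46806010603904724, 0.22561973333358765), (0.14540866017341614, 0.2078557163476944), 87.69359588623047) z 0.1199 slope [-0.     0.001]
scene rim 3113 ((0.4701463580131531, 0.22502601146697998), (0.14548273384571075, 0.20341727137565613), 88.15564727783203)
side frame 4200 ((0.4683522582054138, 0.22702543437480927), (0.14467772841453552, 0.20416417717933655), 88.14510345458984) z 0.1204 slope [0.001 0.   ]
side rim 4639 ((0.46888071298599243, 0.22752423584461212), (0.14460767805576324, 0.2031583935022354), 88.64552307128906)
wrist frame 13594 ((0.4691102206707001, 0.22481749951839447), (0.14455139636993408, 0.20397886633872986), 88.27803039550781) z 0.1205 slope [-0.001 -0.   ]
wrist rim 18465 ((0.469666987657547, 0.2246989905834198), (0.1445513367652893, 0.19710390269756317), 88.38080596923828)
```

View pics/e.png

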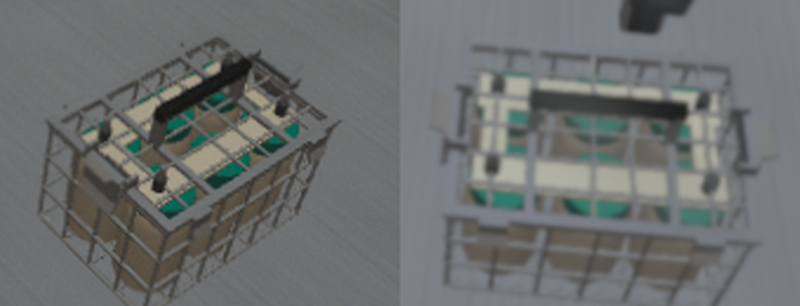

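The crops show the lid released, level and centred. It rose 1.5 mm after letting go (frame top from 0.1188 to 0.1203), as a clipped lid should. Handing in.

```bash
python3 -c "
from plant import manip; print(manip.job_done())"
```

```text
the job is handed in; nothing more can be done
None
```

The lid is seated on the basket and released, and the job is handed in at about 21 s of the 45 s allowed; peak push read about 30 N, and after release the lid rose only 1.5 mm, as a clipped lid should (the clip joints themselves can't be read, and no verdict came back).

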